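Close up the electronics kit case

ROBOT

A 6-joint arm with a two-finger parallel gripper is mounted at the origin on the work surface. World frame = base frame: x ahead of the robot, y to its left, z up, the work surface at z = 0. Lengths are in m, angles in rad, forces in N, time in s.
With the tool pointing down it reaches from about 0.425 to 0.95 m from the base axis. Payload 3.5 kg.
Tool frame: the origin (TCP) lies midway between the tips of the shut fingers; the grasp point (between the pads) lies 19 mm behind it; z points along the fingers, y is the line along which they close (so a half turn about z gives the same grasp; the last joint's range is limited). The gripper opens to 85 mm and grips with 20 to 120 N. Pads are 22 mm wide; open, the fingers measure 114 mm over their backs; the gripper's body (76 mm by 85 mm) begins 54 mm behind the grasp point. The pads swing forward as they close: fully open they stand 13 mm farther back than shut.
Start: joints at [-1.309, 0.286, 1.577, -0, 1.279, -0.15], TCP at [0.27, -0.619, 0.231] pointing down, gripper open.
Joint ranges: [-2.77, 2.77], [-0.9, 2.22], [0.21, 2.48], [-1.53, 4.67], [0.24, 2.81], [-2.84, 2.84]. Speed limits (rad/s): [2.79, 2.79, 3.14, 3.14, 3.14, 3.14].

INTERFACE

Orientations are given as a unit quaternion [x, y, z, w].
In Python, from plant import get_state, read_camera, ctrl gives the robot as it stands.
- The arm moves only by the shell command python3 -m crank 'ROWS' [FORCE]. ROWS is JSON, a list of rows, each a list of 3 entries, a list of its own where there are three numbers: the shift along the tool's x, y, z in mm, then the turn about the tool's z in degrees, then the closure in counts, from 0 (fully open) to 255 (shut). In form: [[[tx, ty, tz], yaw, claw], ...]. A call has 1 to 10 rows; each row is the pose to reach, as a shift and turn from the pose commanded when the call began, along the tool's axes at that moment; what a row does not reach only later rows make up. A row lasts 1/10 s, in which the tool goes at most 50 mm and 8.59 degrees, less where a joint would pass 70% of its speed; a pose out of reach is approached as far as the arm can. A call with a gripper value outside its range is refused whole. The fingers move at their own pace and stop on an object; FORCE is the grip in N (left out, the last holds). Time passes only in rows, so rows that repeat a pose let the fingers close. It gives the time, the measured TCP pose, the force, the opening and the grip force at its end, in the units of the state.
- get_state(): the state, without advancing time (a new reading comes with each control period).
- read_camera(name): name is "scene" or "top" or "wrist"; returns a dict with "frame" (400x640x3 uint8, blue, green, red), "range_z" (400x640 float32, m along the optical axis (not along the pixel's ray), 0 where there is no reading), "vfov" (degrees; the focal length in pixels is half the picture's height over the tangent of half this angle, whatever the lens; pixels are square), "cx", "cy" (the principal point, pixels), "k1" (the pictures are not rectified: a ray, as slopes to the right and down, at radius r is drawn at 1 + k1 r^2 times it, then the intrinsics apply), "origin" and "orientation" of the camera in the world. Camera axes: x right, y down, z forward; pixel columns grow to the right and rows downward; lengths in m; the calibration is good to about 2 mm. A picture is of the moment at which its call begins.
- ctrl.sign_off(): hands the job in; it is judged then, once.
The state is a dict: "time": time; "qpos": joint angles; "dq": joint speeds; "joint_efforts": joint torques, N m; "eef_pos": TCP position; "tcp_rot": TCP orientation; "contact_force": force on the tool from outside, world axes, zero at the start; "wrist_torque": the same for the moment, N m; "opening": opening from 0.0 (shut) to 1.0 (fully open); "finger_force": force on a finger pad.
Only numpy, scipy, OpenCV 4.12 (cv2) and the standard library are available. Lean on these libraries where they do the work, as an engineer would, in place of code of your own. Each camera call takes 0.05 s, during which the arm holds its last target. There are 200 camera calls.

TASK

Close up the blue kit case that stands open on the desk: push its lid down with the fingertips until it is fully shut, without slamming it, and only then push the two steel clasps on its front edge in until both lie flat against the front of the case. Only push - do not lift the lid or pick anything up - and leave the flask, pen cup, phone and screwdriver where they are.

Things in the scene. Friction and masses are not known exactly. Their poses are not given: they have to be found in the camera images.
- case: blue case with aluminium edges, fixed on the desk. Base 200 (x) x 300 (y) x 80 (z) mm, 100 mm high with lid shut. Origin: centre of its underside, z up; its front with the clasps faces its own -x, roughly the robot; the lid's hinge is along the far top rim. A carrying handle lies flat on the front at |y| < 0.045, z < 0.06, standing out 12 mm
- lid (a joint): the case's lid, 200 x 300 x 20 mm, flat top, about 0.45 kg. Value: angle in rad, 0 = fully shut (its stop), growing as the front edge rises; starts 0.5 to 1.0. Hinge line along case y through point lid_hinge. The hinge is stiff: the lid stays at any angle where it is left and does not fall; about 1 to 6 N down at the front edge moves it
- lid_hinge (a point): point on the lid's hinge line in the middle of the far top rim, case coordinates (0.10, 0, 0.08)
- lid_edge (a point): middle of the lid's front edge on its outer (top) face: 200 mm from the hinge line towards the front and 20 mm above it when shut; moves with the lid
- clasp_left (a joint): steel flap clasp on the lid's front edge, left, case y=+0.09. Plate 30 wide, 45 long, 4 mm thick; hinged along case y at x=-0.107, z=0.090 (lid shut). Value: rad to the lid; 0 = hanging flat on the case front (z 0.090 to 0.045, outer face 9 mm before the wall), 1.57 = straight out to the front; starts 0.9 to 1.4, stops at 0 and 1.7. Stays where left; 2 N at its end swings it
- clasp_left_tip (a point): middle of the free end of the left clasp, 45 mm from its hinge line, at mid thickness
- clasp_right (a joint): steel flap clasp on the lid's front edge, right, case y=-0.09. Plate 30 wide, 45 long, 4 mm thick; hinged along case y at x=-0.107, z=0.090 (lid shut). Value: rad to the lid; 0 = hanging flat on the case front (z 0.090 to 0.045, outer face 9 mm before the wall), 1.57 = straight out to the front; starts 0.9 to 1.4, stops at 0 and 1.7. Stays where left; 2 N at its end swings it
- clasp_right_tip (a point): middle of the free end of the right clasp, 45 mm from its hinge line, at mid thickness
- flask: bystander: upright steel drinks flask with a dark cap, 66 mm across, 190 mm high, loose, beside the case on either side; origin at the centre of its underside
- pencup: bystander: dark wooden pen cup, 76 mm across, 95 mm high (pens to 150 mm), loose, beside the case on the other side; origin at the centre of its underside
- phone: bystander: black phone lying flat, 150 (x) x 74 (y) x 9 mm, loose, on the desk in front of and to one side of the case; origin at the centre of its underside
- screwdriver: bystander: screwdriver with a black handle lying on the desk along its own x, about 200 mm long, loose, in front of and to the other side of the case

How it is judged:
By the outcome, as a careful person would: the job done as asked, in the order asked, and still so for the second after the job is handed in, with the robot touching nothing.
It also fails if it takes over 54 s, if anything falls off the work surface, if the arm or the gripper's body presses on something with over 40 N, if the wrist force passes 120 N, or if a joint passes its speed limit or range.

## Working session

There is one attempt and no reset: what is moved stays moved. The work goes in short steps, Python scripts to look and compute and a shell command to move; the robot and the scene stay as the last step left them, time stands still between calls to the robot, and variables do not carry over. Pictures are saved under pics/ and viewed, at most 10 in all, crops included, and the job is handed in when it is done.

```bash
mkdir -p pics; ls
cat > h.py <<'E'
import numpy as np, cv2
from scipy.spatial.transform import Rotation as R
from plant import get_state, read_camera, ctrl
def K(c):
    f=200/np.tan(np.radians(c["vfov"])/2); return np.array([[f,0,c["cx"]],[0,f,c["cy"]],[0,0,1.]])
def cloud(c):
    u,v=np.meshgrid(np.arange(640.),np.arange(400.))
    p=cv2.undistortPoints(np.stack([u,v],-1).reshape(-1,1,2),K(c),np.array([c["k1"],0,0,0])).reshape(400,640,2)
    z=c["range_z"]; P=np.dstack([p*z[...,None],z])
    W=P@R.from_quat(c["orientation"]).as_matrix().T+np.array(c["origin"]); W[z==0]=np.nan
    return W
E
python3 - <<'E'
from h import *
for n in ("scene","top"):
    c=read_camera(n); cv2.imwrite(f"pics/{n}0.png",c["frame"]); np.savez(f"{n}0.npz",W=cloud(c),f=c["frame"]); print(n,c["origin"],c["vfov"],c["k1"])
print(get_state())
E
```

```text
pics
scene [ 0.86083127 -0.2738795   0.84664666] 56.96005262444074 -0.05787319141273462
top [0.38374161 0.0251024  1.07968245] 47.21419584711657 0.04415207975488932
{'time': 0.1, 'qpos': array([-1.30901366e+00,  2.87112230e-01,  1.57801876e+00,  7.87169705e-06,
        1.27861874e+00, -1.50013575e-01]), 'dq': array([-6.81533973e-04, -2.29957349e-03,  9.41118479e-05,  3.52527927e-04,
       -1.60763357e-03, -7.84702436e-04]), 'joint_efforts': array([ 1.03232087e-03, -4.07294154e+01, -2.93699205e+01, -1.05191527e-04,
        3.37586956e-03, -2.16101462e-06]), 'eef_pos': array([ 0.27003819, -0.61798438,  0.23006848]), 'tcp_rot': array([ 9.78877425e-01,  2.04445162e-01, -5.64805117e-05, -1.07706842e-03]), 'contact_force': array([-0.3645389 ,  0.02358824,  0.3642767 ]), 'wrist_torque': array([-0.03138395, -0.03401511,  0.02335726]), 'finger_force': 0.0, 'opening': 1.001901559071835}
```

View pics/scene0.png

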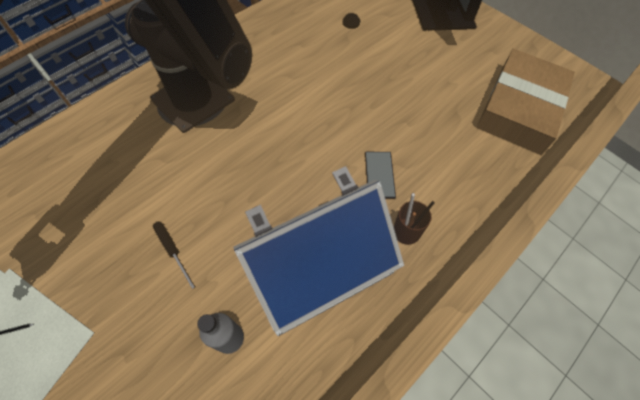

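View pics/top0.png

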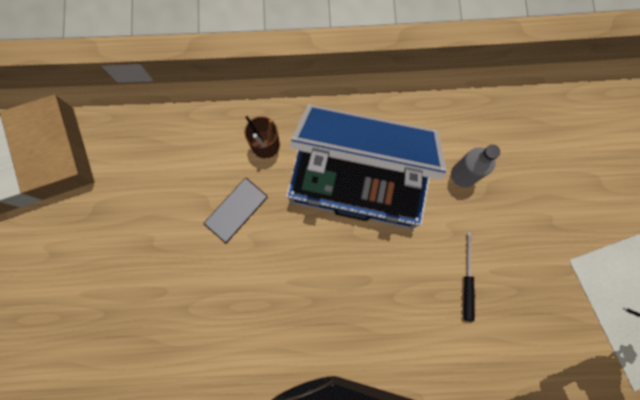

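The scene picture shows the lid's outer face, with corners near (238,248), (379,184), (402,265) and (278,332), and the clasps at (259,220) and (345,180). The top picture shows the open base's front rim from (291,199) to (420,222), the phone at (236,210), the pen cup at (263,138), the flask at (470,168) and the screwdriver at (468,280).

Run:
```python
from h import *
d=np.load("scene0.npz");W=d["W"];f=d["f"].astype(int)
m=np.zeros((400,640),np.uint8);cv2.fillPoly(m,[np.array([[250,252],[375,196],[393,262],[283,320]])],1)
P=W[(m>0)&~np.isnan(W[...,0])]
c=P.mean(0);n=np.linalg.svd(P-c,full_matrices=False)[2][2];n*=np.sign(n[2]);print("c",c,"n",n,"res",((P-c)@n).std())
th=np.arccos(n[2]);a=np.array([n[0],n[1],0]);a/=np.linalg.norm(a) # lid open: normal tilts toward rear(+x case)
print("theta",th,"yaw from normal",np.arctan2(a[1],a[0]))
# all pts on the plane near
Q=W.reshape(-1,3);ok=(~np.isnan(Q[:,0]))&(np.abs((Q-c)@n)<.004)&(np.linalg.norm(Q-c,axis=1)<.2);Q=Q[ok]
ey=np.cross([0,0,1],a);ey/=np.linalg.norm(ey);ex=np.cross(ey,n)
q=np.c_[(Q-c)@ex,(Q-c)@ey].astype(np.float32)
r=cv2.minAreaRect(q);b=cv2.boxPoints(r);print(r);
for k in b: print("corner",c+k[0]*ex+k[1]*ey)
print("pct",np.percentile(q,[.5,99.5],axis=0))
# base walls in top view
d=np.load("top0.npz");T=d["W"]
for u,v in [(291,199),(420,222),(300,199),(415,218),(318,158),(413,177),(263,138),(470,175),(490,153),(236,210),(468,280)]: print(u,v,T[v,u])
for u,v in [(259,215),(345,180),(265,228),(350,187)]: print("s",u,v,W[v,u])
```

```text
c [ 0.69385416 -0.1007849   0.17104115] n [ 0.7089988  -0.19069309  0.67893803] res 0.001057048696793239
theta 0.8244810969519728 yaw from normal -0.2627432575971757
((0.0009544640779495239, 0.0037518739700317383), (0.30024001002311707, 0.21069112420082092), 89.7918701171875)
corner [ 0.58713772 -0.22325486  0.24808449]
corner [ 0.72507505 -0.26114719  0.09339702]
corner [0.80377112 0.02859467 0.09259629]
corner [0.66583379 0.06648699 0.24728375]
pct [[-0.09647408 -0.14480461]
 [ 0.10343375  0.15176575]]
291 199 [0.59355647 0.07619099 0.04800452]
420 222 [ 0.51989478 -0.20628014  0.08278074]
300 199 [0.58728315 0.05478697 0.07354864]
415 218 [ 0.52989317 -0.19709046  0.07883415]
318 158 [0.62799275 0.01217    0.2515015 ]
413 177 [ 0.58047787 -0.1612298   0.25690624]
263 138 [0.75615733 0.13978635 0.01251476]
470 175 [ 0.61528099 -0.32110971  0.1018751 ]
490 153 [ 0.63663072 -0.33367326  0.1935766 ]
236 210 [0.58113744 0.20857043 0.01307205]
468 280 [ 0.39061027 -0.31467028  0.02333618]
s 259 215 [ 0.57735041 -0.15296654  0.25790653]
s 345 180 [0.62736458 0.01466483 0.24807799]
s 265 228 [ 0.59760812 -0.15844531  0.24276014]
s 350 187 [0.64408982 0.01135102 0.24632568]
```

```bash
cat >> h.py <<'E'
yaw=-.263; O=np.array([.652,-.0858,0]); C=R.from_euler('z',yaw)
def to(*p):  # case-frame target -> tool shift mm, turn deg
    s=get_state(); T=R.from_quat(s["tcp_rot"]); x=T.as_matrix()[:,0]
    d=T.inv().apply(C.apply(p)+O-s["eef_pos"])*1000
    print(p,"shift",d.round(1),"turn",round(np.degrees(np.arctan2(x[1],x[0])-yaw),1))
def now():
    s=get_state(); print("t",s["time"],"case tcp",C.inv().apply(s["eef_pos"]-O).round(4),"F",np.round(s["contact_force"],1))
E
python3 -c "
from h import *
to(.010,0,.34)
for th in (.824,.7,.6,.5,.4,.3,.2,.1,.05,0): print(th, 'x',round(.1-(.17*np.cos(th)-.02*np.sin(th))+.011,4),'z',round(.08+.17*np.sin(th)+.02*np.cos(th),4))"
```

```text
(0.01, 0, 0.34) shift [ 570.9 -328.8 -109. ] turn 38.7
0.824 x 0.0102 z 0.2183
0.7 x -0.0061 z 0.2048
0.6 x -0.018 z 0.1925
0.5 x -0.0286 z 0.1791
0.4 x -0.0378 z 0.1646
0.3 x -0.0455 z 0.1493
0.2 x -0.0516 z 0.1334
0.1 x -0.0562 z 0.1169
0.05 x -0.0578 z 0.1085
0 x -0.059 z 0.1
```

```bash
python3 -m crank '[[[0,0,-50],0,255],[[0,0,-100],0,255],[[30,-18,-109],8,255],[[70,-40,-109],16,255],[[110,-64,-109],24,255],[[150,-86,-109],32,255],[[190,-110,-109],38.7,255],[[230,-132,-109],38.7,255],[[270,-155,-109],38.7,255],[[310,-178,-109],38.7,255]]' 60; python3 -c "
from h import *
to(.010,0,.34);now()"
```

```text
time: 1.1
eef_pos: [0.4837, -0.3295, 0.3398]
tcp_rot: [0.991, -0.132, -0.0, -0.0]
contact_force: [1.4, -0.7, -0.8]
opening: 0.002
finger_force: 0.0
(0.01, 0, 0.34) shift [ 1.089e+02 -2.792e+02 -2.000e-01] turn -0.0
t 1.1 case tcp [-0.0992 -0.2791  0.3398] F [ 1.4 -0.7 -0.8]
```

Now over the lid, then down to just above it.

```bash
python3 -m crank '[[[18,-46,0],0,255],[[36,-92,0],0,255],[[54,-138,0],0,255],[[72,-184,0],0,255],[[90,-230,0],0,255],[[109,-276,0],0,255],[[109,-279,30],0,255],[[109,-279,60],0,255],[[109,-279,90],0,255],[[109,-279,105],0,255]]'; python3 -c "
from h import *
to(.0102,0,.2183);now()"
```

```text
time: 2.1
eef_pos: [0.6593, -0.0896, 0.2308]
tcp_rot: [0.991, -0.131, -0.003, -0.0]
contact_force: [-0.4, -0.5, -0.1]
opening: 0.003
finger_force: 0.0
(0.0102, 0, 0.2183) shift [ 2.3 -1.7 12.5] turn -0.0
t 2.1 case tcp [ 0.008  -0.0018  0.2308] F [-0.4 -0.5 -0.1]
```

```bash
python3 -m crank '[[[0,0,10],0,255],[[0,0,17],0,255],[[-5,0,21],0,255],[[-11,0,26],0,255],[[-16,0,30],0,255],[[-22,0,36],0,255],[[-28,0,42],0,255],[[-33,0,49],0,255],[[-39,0,56],0,255],[[-43,0,63],0,255]]'; python3 -c "
from h import *
now()"
```

```text
time: 3.1
eef_pos: [0.6182, -0.0788, 0.1716]
tcp_rot: [0.991, -0.131, -0.001, -0.0]
contact_force: [-0.7, -0.3, 3.9]
opening: 0.002
finger_force: 1.6
t 3.1 case tcp [-0.0345 -0.0021  0.1716] F [-0.7 -0.3  3.9]
```

```bash
python3 -m crank '[[[-5,0,7],0,255],[[-9,0,15],0,255],[[-12,0,22],0,255],[[-16,0,30],0,255],[[-19,0,38],0,255],[[-21,0,44],0,255],[[-23,0,50],0,255],[[-24,0,55],0,255],[[-25,0,59],0,255],[[-25,0,62],0,255]]'; python3 -c "
from h import *
now()"
```

```text
time: 4.1
eef_pos: [0.595, -0.0725, 0.1099]
tcp_rot: [0.991, -0.131, -0.0, -0.0]
contact_force: [-1.3, 0.3, 2.3]
opening: -0.001
finger_force: 1.1
t 4.1 case tcp [-0.0585 -0.0019  0.1099] F [-1.3  0.3  2.3]
```

```bash
python3 -m crank '[[[-1,0,2],0,255],[[-1,0,4],0,255],[[-1,0,6],0,255],[[-1,0,8],0,255],[[-1,0,9],0,255],[[-1,0,10],0,255],[[-1,0,11],0,255],[[-1,0,12],0,255],[[-1,0,12],0,255]]'; python3 -c "
from h import *
now()"
```

```text
time: 5.0
eef_pos: [0.594, -0.0723, 0.1]
tcp_rot: [0.991, -0.131, -0.001, -0.0]
contact_force: [-6.5, 2.0, 9.6]
opening: -0.002
finger_force: 5.0
t 5.0 case tcp [-0.0596 -0.002   0.1   ] F [-6.5  2.   9.6]
```

```bash
python3 -m crank '[[[0,0,1],0,255],[[0,0,2],0,255],[[0,0,2],0,255]]'; python3 -c "
from h import *
now()"; python3 -m crank '[[[0,0,-20],0,255],[[0,0,-60],0,255],[[-45,0,-100],0,255],[[-95,0,-100],0,255],[[-140,0,-100],0,255],[[-140,0,-100],0,255]]'
python3 - <<'E'
from h import *
now()
c=read_camera("scene");cv2.imwrite("pics/s1.png",cv2.resize(c["frame"][120:350,180:470],None,fx=2.5,fy=2.5)); W=cloud(c); np.savez("s1.npz",W=W)
m=np.zeros((400,640),np.uint8)
Q=C.inv().apply((W-O).reshape(-1,3)); 
a=Q[(abs(Q[:,0])<.08)&(abs(Q[:,1])<.13)&(abs(Q[:,2]-.1)<.03)]
print(len(a)); A=np.linalg.lstsq(np.c_[a[:,:2],np.ones(len(a))],a[:,2],rcond=None)[0];print("lid z plane",A)
t=Q[(abs(Q[:,2]-.1)<.006)];print(np.percentile(t[(abs(t[:,0])<.15)&(abs(t[:,1])<.2)],[1,99],axis=0))
for y in (.09,-.09):
    k=Q[(abs(Q[:,1]-y)<.03)&(Q[:,0]<-.105)&(Q[:,0]>-.18)&(Q[:,2]>.035)&(Q[:,2]<.13)]
    print(y,len(k)); print(k[np.argsort(k[:,0])][::max(1,len(k)//12)].round(3))
E
```

```text
time: 5.3
eef_pos: [0.594, -0.0723, 0.1]
tcp_rot: [0.991, -0.131, -0.001, 0.0]
contact_force: [-10.0, 1.0, 16.7]
opening: -0.002
finger_force: 9.0
t 5.3 case tcp [-0.0595 -0.0021  0.1   ] F [-10.    1.   16.7]
time: 5.9
eef_pos: [0.4533, -0.0338, 0.1936]
tcp_rot: [0.991, -0.131, -0.003, -0.0]
contact_force: [0.3, 0.1, -0.5]
opening: -0.002
finger_force: 0.0
t 5.9 case tcp [-0.2054 -0.0015  0.1936] F [ 0.3  0.1 -0.5]
8499
lid z plane [-0.00106295  0.00090389  0.10111044]
[[-0.09889035 -0.14679929  0.09749203]
 [ 0.10007376  0.14645491  0.10427842]]
0.09 139
[[-0.146  0.097  0.067]
 [-0.143  0.101  0.07 ]
 [-0.139  0.104  0.073]
 [-0.135  0.078  0.076]
 [-0.132  0.076  0.078]
 [-0.128  0.079  0.081]
 [-0.124  0.088  0.085]
 [-0.121  0.076  0.08 ]
 [-0.118  0.09   0.088]
 [-0.116  0.075  0.085]
 [-0.112  0.081  0.091]
 [-0.108  0.074  0.094]
 [-0.106  0.083  0.093]]
-0.09 224
[[-0.152 -0.084  0.083]
 [-0.147 -0.083  0.086]
 [-0.143 -0.08   0.084]
 [-0.14  -0.098  0.088]
 [-0.135 -0.095  0.088]
 [-0.132 -0.077  0.087]
 [-0.128 -0.088  0.089]
 [-0.124 -0.079  0.093]
 [-0.121 -0.093  0.091]
 [-0.118 -0.08   0.09 ]
 [-0.114 -0.096  0.092]
 [-0.109 -0.095  0.095]
 [-0.106 -0.094  0.095]]
```

View pics/s1.png

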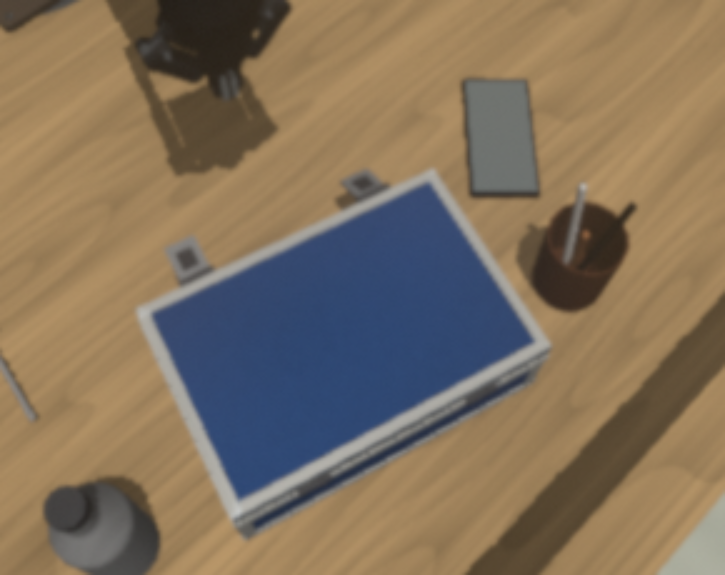

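The picture shows the lid flat and shut (plane at z≈0.101 m). The left clasp at (362,185) stands out at about 1.05 rad and the right one at (188,260) at about 1.4 rad. The bystanders haven't moved. Next is the right clasp: down from above, then in.

```bash
python3 -c "
from h import *
to(-.146,-.09,.12);to(-.146,-.09,.05);to(-.117,-.09,.05)"
```

```text
(-0.146, -0.09, 0.12) shift [56.6 88.3 74.9] turn -0.0
(-0.146, -0.09, 0.05) shift [ 56.7  88.3 144.9] turn -0.0
(-0.117, -0.09, 0.05) shift [ 85.7  88.3 144.9] turn -0.0
```

```bash
python3 -m crank '[[[25,40,35],0,255],[[52,88,70],0,255],[[52,88,75],0,255],[[52,88,75],0,255],[[52,88,75],0,255]]'; python3 -c "
from h import *
now();to(-.146,-.09,.12);to(-.146,-.09,.05);to(-.117,-.09,.05)"
```

```text
time: 6.45
eef_pos: [0.4871, -0.1349, 0.121]
tcp_rot: [0.991, -0.132, -0.0, -0.0]
contact_force: [0.2, -0.3, -0.3]
opening: 0.001
finger_force: 0.0
t 6.45 case tcp [-0.1464 -0.0903  0.121 ] F [ 0.2 -0.3 -0.3]
(-0.146, -0.09, 0.12) shift [ 0.4 -0.3  1. ] turn -0.1
(-0.146, -0.09, 0.05) shift [ 0.5 -0.3 71. ] turn -0.1
(-0.117, -0.09, 0.05) shift [29.5 -0.3 71. ] turn -0.1
```

```bash
python3 -m crank '[[[0,0,15],0,255],[[0,0,25],0,255],[[0,0,33],0,255],[[0,0,41],0,255],[[0,0,49],0,255],[[0,0,57],0,255],[[0,0,65],0,255],[[0,0,71],0,255],[[0,0,71],0,255]]'; python3 -c "
from h import *
now()"
```

```text
time: 7.35
eef_pos: [0.4854, -0.134, 0.0488]
tcp_rot: [0.991, -0.131, -0.001, -0.0]
contact_force: [-0.3, 0.1, -0.5]
opening: 0.002
finger_force: 0.0
t 7.35 case tcp [-0.1484 -0.0898  0.0488] F [-0.3  0.1 -0.5]
```

```bash
python3 -m crank '[[[6,0,0],0,255],[[11,0,0],0,255],[[16,0,0],0,255],[[20,0,0],0,255],[[23,0,0],0,255],[[26,0,0],0,255],[[28,0,0],0,255],[[30,0,0],0,255],[[31,0,0],0,255],[[31,0,0],0,255]]'; python3 -c "
from h import *
now()"
```

```text
time: 8.35
eef_pos: [0.5116, -0.1408, 0.0488]
tcp_rot: [0.991, -0.131, -0.007, -0.001]
contact_force: [-14.6, 2.1, 6.1]
opening: -0.003
finger_force: 0.0
t 8.35 case tcp [-0.1213 -0.0896  0.0488] F [-14.6   2.1   6.1]
```

```bash
python3 -m crank '[[[1.5,0,0],0,255],[[2.5,0,0],0,255],[[2.5,0,0],0,255],[[-10,0,0],0,255],[[-45,0,0],0,255],[[-45,0,-40],0,255],[[-45,0,-75],0,255],[[-45,0,-75],0,255]]'
python3 - <<'E'
from h import *
now()
c=read_camera("scene");W=cloud(c);Q=C.inv().apply((W-O).reshape(-1,3))
k=Q[(abs(Q[:,1]+.09)<.03)&(Q[:,0]<-.105)&(Q[:,0]>-.18)&(Q[:,2]>.035)&(Q[:,2]<.11)]
print(len(k),k[np.argsort(k[:,0])][::max(1,len(k)//8)].round(3))
to(-.146,.09,.12)
E
```

```text
time: 9.15
eef_pos: [0.4772, -0.1328, 0.1317]
tcp_rot: [0.991, -0.131, 0.007, 0.002]
contact_force: [0.2, -0.1, 0.8]
opening: -0.004
finger_force: 0.0
t 9.15 case tcp [-0.1566 -0.0909  0.1317] F [ 0.2 -0.1  0.8]
28 [[-0.111 -0.095  0.092]
 [-0.109 -0.074  0.094]
 [-0.109 -0.093  0.094]
 [-0.108 -0.098  0.095]
 [-0.107 -0.101  0.094]
 [-0.107 -0.096  0.095]
 [-0.107 -0.091  0.096]
 [-0.106 -0.073  0.093]
 [-0.105 -0.08   0.097]
 [-0.105 -0.092  0.094]]
(-0.146, 0.09, 0.12) shift [  11.8 -180.6    9.1] turn -0.0
```

The right clasp is in. Now the left one.

```bash
python3 -m crank '[[[0,-45,0],0,255],[[0,-90,0],0,255],[[0,-135,0],0,255],[[8,-181,0],0,255],[[8,-181,0],0,255],[[8,-181,0],0,255]]'; python3 -c "
from h import *
now();to(-.148,.09,.05)"
```

```text
time: 9.8
eef_pos: [0.5277, 0.0428, 0.1243]
tcp_rot: [0.991, -0.13, -0.001, 0.0]
contact_force: [-0.6, -0.9, -0.4]
opening: -0.003
finger_force: 0.0
t 9.8 case tcp [-0.1534  0.0918  0.1243] F [-0.6 -0.9 -0.4]
(-0.148, 0.09, 0.05) shift [ 5.5  1.8 74.3] turn 0.1
```

```bash
python3 -m crank '[[[5,1,20],0,255],[[5,1,35],0,255],[[5,1,44],0,255],[[5,1,52],0,255],[[5,1,60],0,255],[[5,1,68],0,255],[[5,1,74],0,255],[[5,1,74],0,255],[[5,1,74],0,255]]'; python3 -c "
from h import *
now();to(-.121,.09,.05)"
```

```text
time: 10.7
eef_pos: [0.5323, 0.0397, 0.0512]
tcp_rot: [0.991, -0.131, -0.0, -0.0]
contact_force: [-0.6, 0.4, 0.0]
opening: -0.001
finger_force: 0.0
t 10.7 case tcp [-0.1482  0.0901  0.0512] F [-0.6  0.4  0. ]
(-0.121, 0.09, 0.05) shift [27.2  0.1  1.2] turn -0.0
```

```bash
python3 -m crank '[[[6,0,1],0,255],[[11,0,1],0,255],[[16,0,1],0,255],[[20,0,1],0,255],[[23,0,1],0,255],[[26,0,1],0,255],[[28,0,1],0,255],[[30,0,1],0,255],[[32,0,1],0,255],[[32,0,1],0,255]]'; python3 -c "
from h import *
now()"
```

```text
time: 11.7
eef_pos: [0.5589, 0.0324, 0.049]
tcp_rot: [0.991, -0.131, -0.006, -0.0]
contact_force: [-11.2, 3.4, 3.8]
opening: 0.001
finger_force: 0.0
t 11.7 case tcp [-0.1206  0.09    0.049 ] F [-11.2   3.4   3.8]
```

```bash
python3 -m crank '[[[1.5,0,0],0,255],[[2.5,0,0],0,255],[[2.5,0,0],0,255],[[-10,0,0],0,255],[[-45,0,0],0,255],[[-45,0,-40],0,255],[[-55,0,-90],0,255],[[-80,0,-130],0,255],[[-80,0,-130],0,255],[[-80,0,-130],0,255]]'
python3 - <<'E'
from h import *
now()
c=read_camera("scene");cv2.imwrite("pics/s2.png",cv2.resize(c["frame"][120:350,180:470],None,fx=2.5,fy=2.5));W=cloud(c);Q=C.inv().apply((W-O).reshape(-1,3))
a=Q[(abs(Q[:,0])<.08)&(abs(Q[:,1])<.13)&(abs(Q[:,2]-.1)<.03)];print(np.linalg.lstsq(np.c_[a[:,:2],np.ones(len(a))],a[:,2],rcond=None)[0])
for y in (.09,-.09):
    k=Q[(abs(Q[:,1]-y)<.03)&(Q[:,0]<-.105)&(Q[:,0]>-.18)&(Q[:,2]>.035)&(Q[:,2]<.11)]
    print(y,len(k),k[:,0].min())
c=read_camera("top");cv2.imwrite("pics/t2.png",cv2.resize(c["frame"][90:330,180:510],None,fx=2.4,fy=2.4))
k=C.inv().apply((cloud(c)-O).reshape(-1,3))
for y in (.09,-.09):
    q=k[(abs(k[:,1]-y)<.012)&(k[:,0]<-.1)&(k[:,0]>-.17)&(k[:,2]>.03)&(k[:,2]<.11)];print("top",y,q[np.argsort(q[:,2])][::max(1,len(q)//8)].round(3))
E
```

```text
time: 12.7
eef_pos: [0.4874, 0.052, 0.1825]
tcp_rot: [0.991, -0.131, 0.003, -0.0]
contact_force: [0.3, -0.6, -1.7]
opening: 0.001
finger_force: 0.0
t 12.7 case tcp [-0.1948  0.0903  0.1825] F [ 0.3 -0.6 -1.7]
[-0.00119008  0.00080948  0.10110463]
0.09 32 -0.11036897706915404
-0.09 29 -0.11126653229893038
top 0.09 []
top -0.09 [[-0.107 -0.096  0.048]
 [-0.108 -0.099  0.059]
 [-0.108 -0.086  0.069]
 [-0.107 -0.085  0.077]
 [-0.108 -0.098  0.089]
 [-0.102 -0.09   0.094]
 [-0.105 -0.086  0.095]
 [-0.105 -0.099  0.096]
 [-0.109 -0.093  0.097]]
```

View pics/s2.png

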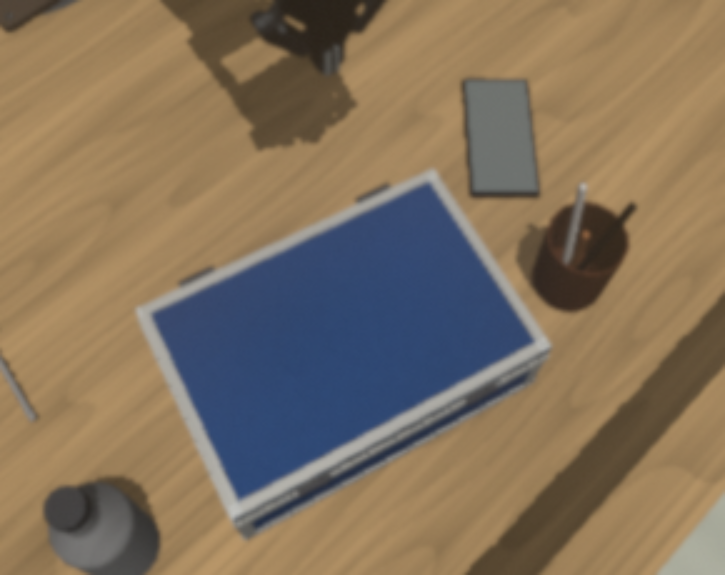

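View pics/t2.png

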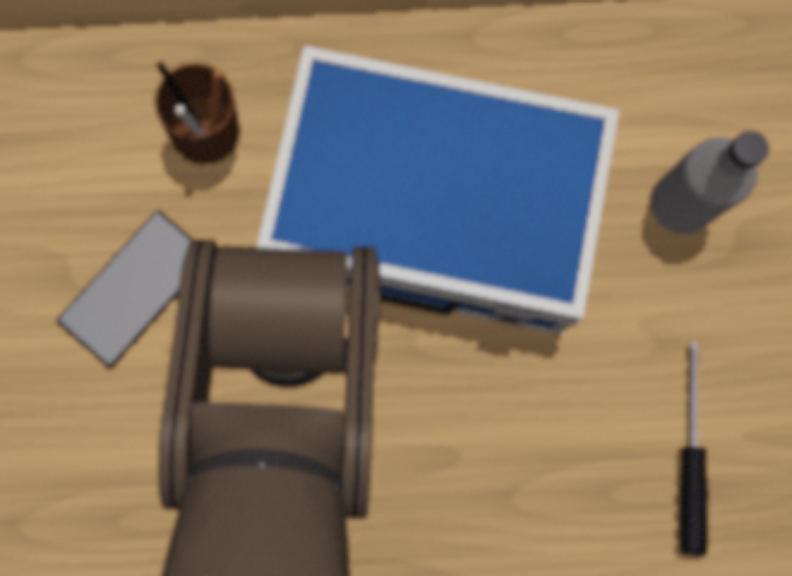

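Both clasps show only as thin slivers at (373,193) and (198,276) in the scene picture, and the bystanders are where they were. I'll move aside to check the left clasp from the top camera.

```bash
python3 -m crank '[[[0,30,-10],0,255],[[0,75,-30],0,255],[[0,120,-30],0,255],[[0,165,-30],0,255],[[0,165,-30],0,255],[[0,165,-30],0,255]]'
python3 - <<'E'
from h import *
c=read_camera("top")
k=C.inv().apply((cloud(c)-O).reshape(-1,3))
q=k[(abs(k[:,1]-.09)<.012)&(k[:,0]<-.1)&(k[:,0]>-.17)&(k[:,2]>.03)&(k[:,2]<.11)];print(q[np.argsort(q[:,2])][::max(1,len(q)//8)].round(3)); now()
E
```

```text
time: 13.4
eef_pos: [0.4425, -0.108, 0.2084]
tcp_rot: [0.991, -0.133, -0.002, -0.001]
contact_force: [1.2, -0.5, 0.6]
opening: -0.005
finger_force: 0.0
[[-0.107  0.083  0.046]
 [-0.108  0.085  0.059]
 [-0.108  0.08   0.068]
 [-0.107  0.097  0.076]
 [-0.108  0.08   0.092]
 [-0.102  0.102  0.093]
 [-0.106  0.101  0.095]
 [-0.106  0.096  0.096]
 [-0.105  0.079  0.098]]
t 13.45 case tcp [-0.1966 -0.075   0.2086] F [-0.5  0.3 -0.1]
```

Both clasps measure flat, so I'm handing in.

```bash
python3 -c "
from plant import ctrl
print(ctrl.sign_off())"
```

```text
the job is handed in; nothing more can be done
None
```

The lid was pushed fully shut, then both clasps were pushed flat against the case front, with the flask, pen cup, phone and screwdriver left in place; I handed the job in at about 13.5 s.

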